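# Move the charged battery from the charger to the chopper

### The job

The battery pack on the charger is full. Press the charger's catch to free the pack, slide the pack off, and slide it, bevelled front end first, onto the battery rail of the chopper until the catch clicks up behind it and it stays fully home. Do not push the other things on the worktop about or knock them over.

Things in the scene. Friction and masses are not known exactly. Their poses are not given: they have to be found in the camera images.
- pack: Battery pack, 0.32 kg: grey body 60 long (its x) x 44 wide (y), flat upright sides, from 7 to 48 mm above the underside, top bevelled at the front (+x); black foot 60x60x7 mm, front end tapered. Origin: centre of the underside; z up. Starts latched on the charger, its x along the charger's x; Grip it across its width, above the rail's lips.
- pack_front (a point): Lower middle of the pack's front end, 30 mm ahead (+x) of its origin: the end that goes in first, under the bevel.
- charger: Low white dock, fixed, 76 mm wide, at the right or left: battery rail, and a block 42 mm high beyond it (x = 32 to 66 mm). Origin: on the worktop under the centre of a seated pack. x: the way a pack is slid on, from mouth to stop; z up. A pressed catch frees the pack: the plunger pops it 14 to 20 mm toward the mouth; it stays on the rail, still holding the catch down.
- chopper: Mini chopper, fixed, at the other side: white housing 82 mm wide, 62 high (x = 32 to 146 mm), glass bowl and lid on it (84 mm across, centre x = 98, top z = 146). In front of the housing a battery rail with catch and plunger, exactly like the charger's, empty at the start; origin and axes as for the charger. The plunger pushes a pack out again that has not clicked.
- charger_mouth (a point): Middle of the charger rail's floor at the mouth: x = -30, z = 14 mm in the charger's frame. Floor and channel (63 mm wide) run from here to the stop at x = +32; flared guide walls stand before it, out to x = -46. Lips over both edges (underside z = 23, top z = 27, 50 mm clear between them) let the pack on and off only along x.
- chopper_mouth (a point): Middle of the chopper rail's floor at the mouth: x = -30, z = 14 mm in the chopper's frame. Channel, lips, guide walls and stop as on the charger. At the stop the pack's centre is at x = +2 mm; the catch clicks up once it is beyond x = -0.5, and then holds it between the two.
- charger_press (a point): Where to press the charger's catch: middle of the top of its flat steel pad (32 mm wide, x = -72 to -43 mm, top z = 13), at x = -60, z = 13 mm in the charger's frame; it goes down with the catch.
- charger_catch (a joint): The charger's spring catch, a steel tongue out of the mouth: pad, then a ramp up to a tooth (x = -36 to -30.5 mm, top z = 19) behind the seated pack. Value = how far it is pressed straight down, m: 0 up, 0.008 fully down; 0.6 N to start, 1.2 N fully down. The pack is free from about 0.006.
- chopper_catch (a joint): The chopper's spring catch, like the charger's: 0 up (as at the start, and when it has clicked behind a seated pack), 0.008 m fully down. A pack slid in level with the rail floor meets the ramp at x = -43 mm, presses the catch down and holds it down until the pack's rear has passed the tooth.
- chopper_ejector (a joint): The chopper's round spring plunger behind the pack (axis z = 32 mm): 0 = pushed back level with the stop, 0.016 m = out, as at the start. It pushes back at 3.3 N when out, 6.3 N when pushed in. The charger has the same one.
- garlic: Garlic bulb, about 55 mm across and 55 high, between the charger and the chopper. Origin: centre of its underside. A bystander, to be left alone.
- timer: Round wind-up kitchen timer, 62 mm across, 52 high, between the charger and the chopper. Origin: centre of its underside. A bystander, to be left alone.
- mug: Cream mug, 84 mm across, 123 with its handle, 91 high, standing at the front right. Origin: centre of its underside. A bystander, to be left alone.
- salt: Small salt shaker, 44 mm across, 90 high, at the back. Origin: centre of its underside. A bystander, to be left alone.
- tea_tin: Round tin with a wooden lid and knob, 92 mm across, 110 high, at the back left. Origin: centre of its underside. A bystander, to be left alone.
- teaspoon: Teaspoon, 139 mm long, lying before the timer, between the charger and the chopper. Origin: centre of its underside. A bystander, to be left alone.
Not all that is in view belongs to the job. What is shaped like the pack but brown is not meant.

How it is judged:
By the outcome, as a careful person would: the job done as asked, in the order asked, and still so for the second after the job is handed in, with the robot touching nothing.
It also fails if it takes over 58 s, if anything falls off the work surface, if the arm or the gripper's body presses on something with over 40 N, if the wrist force passes 120 N, or if a joint passes its speed limit or range.

### The arm

A 6-joint arm with a two-finger parallel gripper is mounted at the origin on a cart in front of the work surface, level with it; the furniture and walls round the work are solid. World frame = base frame: x ahead of the robot, y to its left, z up, the work surface at z = 0. Lengths are in mm, angles in rad, forces in N, time in s.
With the tool pointing down it reaches from about 350 to 775 mm from the base axis. Payload 7.3 kg.
Tool frame: the origin (TCP) lies on the front face of the gripper's body, between the roots of the fingers; the fingertips stand 66 mm ahead of it and the grasp point (between the pads) lies 47 mm ahead of it (bot.tip_extent is the distance from the TCP to the fingertips, in mm); z points along the fingers, y is the line along which they close (so a half turn about z gives the same grasp; the last joint's range is limited). The gripper opens to 92 mm and grips with 3 to 60 N. Pads are 19 mm wide; open, the fingers measure 130 mm over their backs; the gripper's body (75 mm by 190 mm) begins 47 mm behind the grasp point.
Start: joints at [1.019, 0.342, 1.524, -0, 1.275, -0.146], TCP at [207.23, 482.384, 292.241] pointing down, gripper open.
Joint ranges: [-2.53, 2.53], [-0.77, 2.02], [0.04, 2.7], [-1, 4.14], [0.28, 2.66], [-3.11, 3.11]. Speed limits (rad/s): [2.57, 2.57, 3.14, 3.14, 3.14, 3.14].

### API

Orientations are given as [roll, pitch, yaw] about the fixed x, y, z axes, in that order (R = Rz(yaw) Ry(pitch) Rx(roll)).
In Python, from plant import readout, viewer, order, bot gives the robot as it stands.
- The arm moves only by the shell command python3 -m creep 'ROWS'. ROWS is text: rows parted by semicolons, each of 7 numbers parted by spaces: the shift along the world's x, y, z in m, then the turn, a rotation vector about the world's x, y, z in rad, then the opening in per cent of the stroke, from 0 (shut) to 100 (fully open). A call has 1 to 8 rows; each row shifts and turns the commanded pose from where the row before left it; what a row does not reach is not made up. A row lasts 1/12 s, in which the tool goes at most 41.7 mm and 7.16 degrees, less where a joint would pass 70% of its speed; a pose out of reach is approached as far as the arm can. A call is refused whole if a number of a shift passes 0.0417 or a number of a turn 0.125, either way. A call with a gripper value outside its range is refused whole. The fingers move at their own pace and stop on an object; the grip force is fixed at half the most. Time passes only in rows, so rows that do not move let the fingers close. It gives the time, the measured TCP pose, the force, the opening and the grip force at its end, in the units of the state.
- readout.get_obs(): the state, without advancing time (a new reading comes with each control period).
- viewer.capture(name): name is "scene" or "top"; returns the picture (420x560x3 uint8, red, green, blue); there is no depth.
- viewer.camera_info(name): a dict with "fx", "fy", "cx", "cy" (pixels), "origin" and "rotation" of the camera in the world. Camera axes: x right, y up, looking along -z (the intrinsics and any distortion apply to the point x, -y, -z); pixel columns grow to the right and rows downward; lengths in mm; the calibration is good to about 2 mm. A picture is of the moment at which its call begins. camera_info takes no time and is no camera call.
- order.close_job(): hands the job in; it is judged then, once.
The state is a dict: "time": time; "joint_positions": joint angles; "dq": joint speeds; "tau": joint torques, N m; "tool_pos": TCP position; "tcp_rot": TCP orientation; "contact_force": force on the tool from outside, world axes, zero at the start; "moment": the same for the moment, N m; "grip_width": finger opening in mm; "finger_force": force on a finger pad.
Only numpy, scipy, OpenCV 4.12 (cv2) and the standard library are available. Lean on these libraries where they do the work, as an engineer would, in place of code of your own. Each camera call takes 0.05 s, during which the arm holds its last target. There are 200 camera calls.

## Working session

There is one attempt and no reset: what is moved stays moved. The work goes in short steps, Python scripts to look and compute and a shell command to move; the robot and the scene stay as the last step left them, time stands still between calls to the robot, and variables do not carry over. Pictures are saved under pics/ and viewed, at most 12 in all, crops included, and the job is handed in when it is done.

```bash
mkdir -p pics; ls
python3 - <<'E'
from plant import readout, viewer, order, bot
import cv2,numpy as np
for n in("scene","top"):
    cv2.imwrite(f"pics/{n}0.png",cv2.cvtColor(viewer.capture(n),cv2.COLOR_RGB2BGR))
    print(n,viewer.camera_info(n))
print(readout.get_obs())
E
```

```text
pics
scene {'fx': 528.9897620770546, 'fy': 528.9897620770546, 'cx': 275.58766705924614, 'cy': 211.3899986916096, 'origin': array([-36.68402846, 839.5214936 , 521.38905749]), 'rotation': array([ 1.16381721e+00,  3.63533949e-05, -2.60141763e+00])}
top {'fx': 478.74588612750455, 'fy': 478.74588612750455, 'cx': 288.2032625453852, 'cy': 204.68614181958964, 'origin': array([ 319.26522233,  -65.12910748, 1274.47491964]), 'rotation': array([ 0.16887106, -0.00933112, -1.58386494])}
{'time': 0.1, 'joint_positions': array([ 1.01902725e+00,  3.42692010e-01,  1.52489675e+00, -1.53481073e-05,
        1.27538966e+00, -1.46026312e-01]), 'dq': array([-0.00066715,  0.00046232, -0.00416453,  0.00028774, -0.00201164,
        0.00027448]), 'tau': array([ 1.17082462e-03, -4.32004809e+01, -2.44694871e+01,  7.18906475e-02,
        5.26974583e-02, -3.44752920e-07]), 'tool_pos': array([207.07653593, 482.15370464, 291.60280251]), 'tcp_rot': array([-3.14021949e+00, -1.87119937e-04,  2.73585424e+00]), 'contact_force': array([ 0.00132792, -0.3385298 , -0.31222184]), 'moment': array([ 0.01198033, -0.0400533 , -0.03575866]), 'finger_force': 0.0, 'grip_width': 91.74136906657543}
```

View pics/scene0.png

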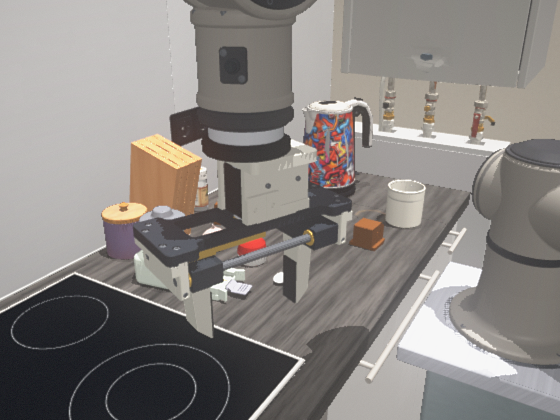

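View pics/top0.png

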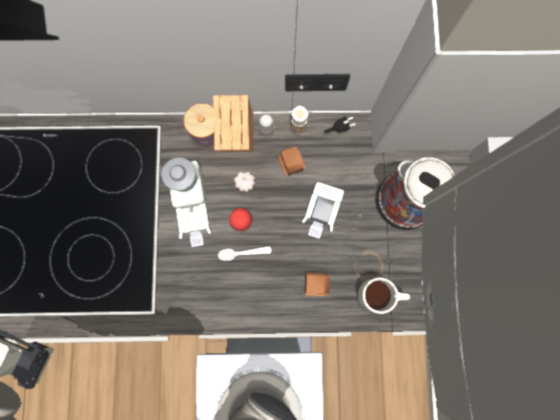

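The top picture shows the charger at (322,208) and the chopper at (185,200). These could be taken for the pack: a grey block on the charger at (322,208), a brown block at (291,161), and a brown block at (317,285). The grey one matches the description, so I'll check it in a close crop.

```bash
cat > h.py <<'E'
import numpy as np,cv2
from scipy.spatial.transform import Rotation as R
from plant import viewer,readout
def cam(n):
    c=viewer.camera_info(n); return c,R.from_euler('xyz',c['rotation']).as_matrix()
def ray(n,u,v,z):
    c,M=cam(n); d=M@np.array([(u-c['cx'])/c['fx'],-(v-c['cy'])/c['fy'],-1]); o=c['origin']
    return o+d*(z-o[2])/d[2]
def proj(n,p):
    c,M=cam(n); q=M.T@(np.atleast_2d(p)-c['origin']).T
    return np.c_[c['cx']-c['fx']*q[0]/q[2], c['cy']+c['fy']*q[1]/q[2]]
def snap(n,name):
    im=cv2.cvtColor(viewer.capture(n),cv2.COLOR_RGB2BGR); cv2.imwrite(f'pics/{name}.png',im); return im
def T(x,y,a,p): # local pts -> world
    p=np.atleast_2d(np.array(p,float)); c,s=np.cos(a),np.sin(a)
    return np.c_[x+c*p[:,0]-s*p[:,1], y+s*p[:,0]+c*p[:,1], p[:,2]]
E
python3 - <<'E'
from h import *
im=cv2.imread('pics/top0.png')
a=cv2.resize(im[150:250,145:215],None,fx=5.6,fy=5.6,interpolation=cv2.INTER_CUBIC)
b=cv2.resize(im[150:250,290:360],None,fx=5.6,fy=5.6,interpolation=cv2.INTER_CUBIC)
o=np.hstack([a,b])
for i in range(0,100,10):
    cv2.putText(o,str(150+i),(0,int(i*5.6)+4),0,.35,(0,0,255),1)
    cv2.line(o,(0,int(i*5.6)),(o.shape[1],int(i*5.6)),(0,0,255) ,1) if 0 else None
for k,u0 in((0,145),(392,290)):
    for i in range(0,70,10): cv2.putText(o,str(u0+i),(k+int(i*5.6),10),0,.35,(0,0,255),1); cv2.line(o,(k+int(i*5.6),0),(k+int(i*5.6),4),(0,255,0),1)
cv2.imwrite('pics/c1.png',o); print(o.shape)
for u,v in((322,208),(185,200)): print(ray('top',u,v,20))
E
```

```text
(560, 784, 3)
[ 523.02324627 -169.30532636   20.        ]
[548.76349672 194.4393499   20.        ]
```

View pics/c1.png

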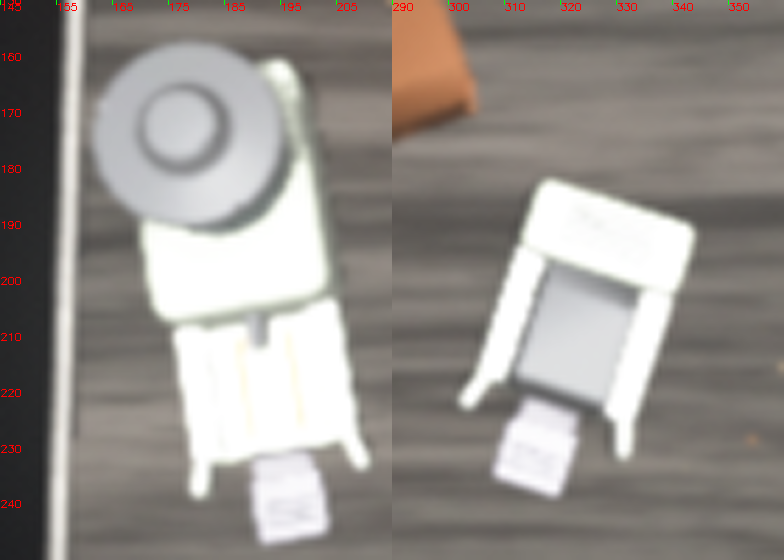

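The close crop (image coordinates) confirms it: a grey pack body at about (322,208) in the white charger. The charger's pad has front corners at about (308,235) and (320,239). The chopper's rail is empty, with pad corners at about (192,247) and (204,244).

```bash
cat > fit.py <<'E'
from h import *
from scipy.optimize import least_squares
def fit(loc,px,g):
    px=np.array(px); f=lambda q:(proj('top',T(q[0],q[1],q[2],loc))-px).ravel()
    r=least_squares(f,g,x_scale=[1,1,.01],loss='soft_l1'); return r.x,f(r.x).reshape(-1,2).round(1)
cu=lambda c:[(290+(x-392)/5.6-.4,150+y/5.6-.4) for x,y in c]
hu=lambda c:[(145+x/5.6-.4,150+y/5.6-.4) for x,y in c]
ch=fit([[-72,16,13],[-72,-16,13],[66,38,42],[66,-38,42],[32,38,42],[32,-38,42]],
 cu([(494,474),(558,498),(540,176),(698,227),(521,244),(680,296)]),[520,-170,-.25])
ho=fit([[-72,16,13],[-72,-16,13],[32,41,62],[32,-41,62]],hu([(262,544),(329,529),(157,322),(330,289)]),[545,190,.2])
if __name__=='__main__':
    print(ch); print(ho)
    for k,(q,_) in (('c',ch),('h',ho)):
        loc=[[-72,16,13],[-72,-16,13],[-30,25,27],[-30,-25,27],[32,25,27],[32,-25,27],[-46,38,27],[-46,-38,27],[30,22,48],[-30,22,48],[-30,-22,48],[98,0,146],[66,38,42],[66,-38,42],[32,41,62],[32,-41,62]]
        p=proj('top',T(*q,loc)); u0=290 if k=='c' else 145
        im=cv2.imread('pics/top0.png')[150:250,u0:u0+70]; im=cv2.resize(im,None,fx=5.6,fy=5.6)
        for a,b in p: cv2.circle(im,(int((a-u0+.5)*5.6),int((b-149.5)*5.6)),3,(0,0,255),-1)
        globals()[k]=im
    cv2.imwrite('pics/c2.png',np.hstack([h,c]))
E
python3 fit.py
```

```text
(array([ 5.16382822e+02, -1.69362976e+02, -3.34627543e-01]), array([[ 0. ,  0.2],
       [ 0.1, -0.2],
       [ 0.6,  0.2],
       [-0.1,  0. ],
       [ 0. ,  0. ],
       [-0.7, -0.2]]))
(array([4.98930918e+02, 1.72502018e+02, 1.70259691e-01]), array([[ 0.1, -0.1],
       [ 0.2,  0.4],
       [-0.5, -0.2],
       [ 0.3, -0. ]]))
```

View pics/c2.png

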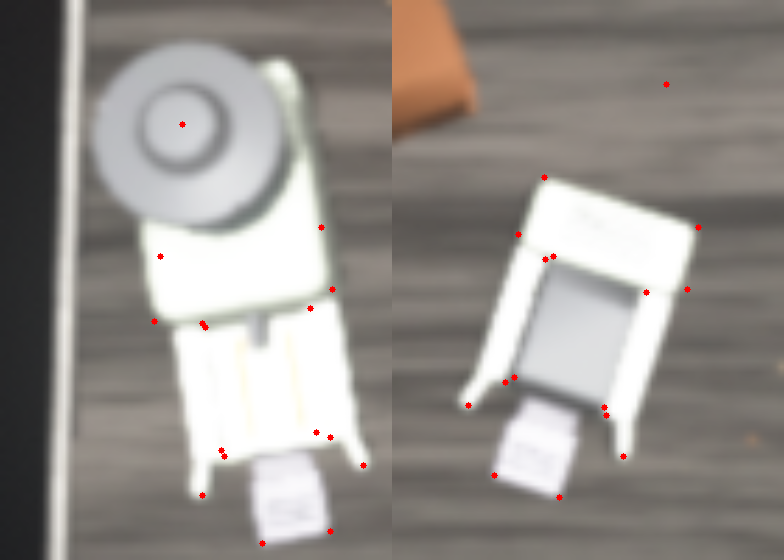

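Run:
```python
from h import *
from fit import ch,ho
for n,u,v,z in(('mug',377,296,91),('mughandle',404,296,60),('brown',317,284,35),('brown2',291,161,35),('timer',240,219,40),('garlic',244,181,30),('spoonL',222,255,5),('spoonR',270,251,5)): print(n,ray('top',u,v,z).round())
for k,q in(('ch',ch[0]),('ho',ho[0])):
  for x in (-150,-100,-80,-63,-30,-15,0): print(k,x,T(*q,[x,0,0])[0].round(1))
print(readout.get_obs()['tool_pos'])
```

```text
mug [ 293. -292.   91.]
mughandle [ 291. -365.   60.]
brown [ 324. -150.   35.]
brown2 [649. -88.  35.]
timer [493.  46.  40.]
garlic [596.  37.  30.]
spoonL [403.  97.   5.]
spoonR [412. -30.   5.]
ch -150 [ 374.7 -120.1    0. ]
ch -100 [ 421.9 -136.5    0. ]
ch -80 [ 440.8 -143.1    0. ]
ch -63 [ 456.9 -148.7    0. ]
ch -30 [ 488.  -159.5    0. ]
ch -15 [ 502.2 -164.4    0. ]
ch 0 [ 516.4 -169.4    0. ]
ho -150 [351.1 147.1   0. ]
ho -100 [400.4 155.6   0. ]
ho -80 [420.1 158.9   0. ]
ho -63 [436.8 161.8   0. ]
ho -30 [469.4 167.4   0. ]
ho -15 [484.1 170.    0. ]
ho 0 [498.9 172.5   0. ]
[207.07653593 482.15370464 291.60280251]
```

```bash
python3 -m creep '0.025 -0.032 0 0 0 0.01 0;0.025 -0.032 0 0 0 0.01 0;0.025 -0.032 0 0 0 0.01 0;0.025 -0.032 0 0 0 0.01 0;0.025 -0.032 0 0 0 0.01 0;0.025 -0.032 0 0 0 0.01 0;0.025 -0.032 0 0 0 0.01 0;0.025 -0.032 0 0 0 0 0'
python3 -m creep '0.006 -0.040 0 0 0 0 0;0.006 -0.040 0 0 0 0 0;0.006 -0.040 0 0 0 0 0;0.006 -0.040 0 0 0 0 0;0.006 -0.040 0 0 0 0 0;0.006 -0.040 0 0 0 0 0;0.006 -0.040 0 0 0 0 0;0.006 -0.040 0 0 0 0 0'
```

```text
time: 0.77
tool_pos: [407.9, 224.6, 292.1]
tcp_rot: [-3.141, -0.0, 2.806]
contact_force: [-0.2, 0.4, -0.1]
grip_width: 43.1
finger_force: 0.0
time: 1.43
tool_pos: [454.9, -95.6, 292.1]
tcp_rot: [3.141, -0.0, 2.806]
contact_force: [1.1, 1.1, -1.2]
grip_width: 0.6
finger_force: 0.0
```

```bash
python3 -m creep '0.001 -0.035 0 0 0 0 0;0.001 -0.018 -0.030 0 0 0 0;0 0 -0.040 0 0 0 0;0 0 -0.040 0 0 0 0;0 0 -0.040 0 0 0 0;0 0 -0.030 0 0 0 0;0 0 -0.010 0 0 0 0;0 0 0 0 0 0 0'
python3 - <<'E'
from h import *
im=snap('top','t2'); cv2.imwrite('pics/c3.png',cv2.resize(im[160:260,270:380],None,fx=5,fy=5,interpolation=2))
print(readout.get_obs()['tool_pos'])
E
```

```text
time: 2.1
tool_pos: [455.4, -145.8, 99.2]
tcp_rot: [3.141, -0.007, 2.806]
contact_force: [-0.4, 0.0, 0.1]
grip_width: 0.5
finger_force: 0.0
[ 456.49486329 -146.28330421  100.97224265]
```

View pics/c3.png

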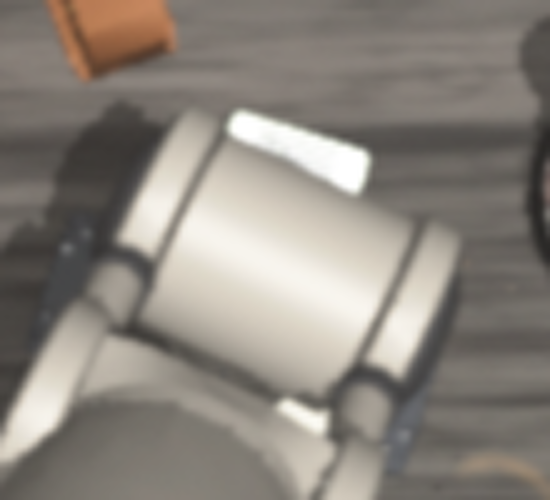

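The arm hides the pad from above, and the pose agrees with the fit. I'll press while watching the force.

```bash
python3 -m creep '0 -0.002 -0.010 0 0 0 0;0 0 -0.010 0 0 0 0;0 0 -0.003 0 0 0 0;0 0 -0.002 0 0 0 0;0 0 -0.002 0 0 0 0;0 0 0 0 0 0 0'
python3 - <<'E'
from h import *
im=snap('scene','s2'); cv2.imwrite('pics/c4.png',cv2.resize(im[150:330,150:400],None,fx=3,fy=3,interpolation=2))
print(readout.get_obs())
E
```

```text
time: 2.65
tool_pos: [457.3, -148.6, 75.3]
tcp_rot: [3.142, 0.0, 2.806]
contact_force: [0.2, 0.4, -0.1]
grip_width: 0.2
finger_force: 0.0
{'time': 2.7, 'joint_positions': array([-4.73817130e-01,  5.62673759e-01,  1.89237251e+00,  1.75061008e-04,
        6.86107619e-01, -1.70899959e+00]), 'dq': array([-0.00061184, -0.00256199, -0.00112989,  0.00145533,  0.00236921,
       -0.00103005]), 'tau': array([-2.45729811e-02, -4.37509632e+01, -1.41916108e+01, -3.35718796e-02,
        4.80966456e-02,  4.04855336e-05]), 'tool_pos': array([ 457.36140176, -148.63426858,   75.40641218]), 'tcp_rot': array([3.14154319e+00, 4.49861079e-04, 2.80584335e+00]), 'contact_force': array([ 0.33277772, -0.21319472,  0.34918812]), 'moment': array([-0.01385126,  0.01694305, -0.04669539]), 'finger_force': 0.0, 'grip_width': 0.7726323660110379}
```

View pics/c4.png

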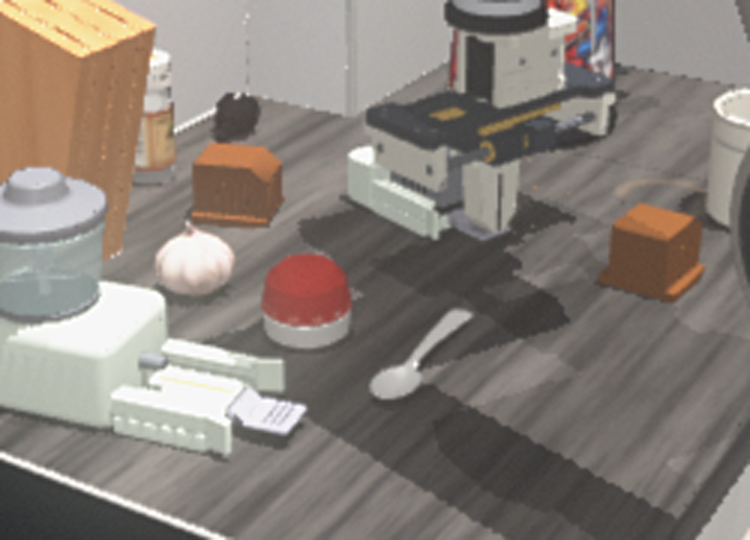

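The fingers rest on the charger pad (crop ~(487,232)). I'll press on down.

```bash
python3 -m creep '0 0 -0.002 0 0 0 0;0 0 -0.002 0 0 0 0;0 0 -0.001 0 0 0 0;0 0 0 0 0 0 0;0 0 0 0 0 0 0;0 0 0 0 0 0 0'
python3 - <<'E'
from h import *
im=snap('scene','s3'); cv2.imwrite('pics/c5.png',cv2.resize(im[190:235,255:345],None,fx=8,fy=8,interpolation=2))
print(readout.get_obs()['contact_force'])
E
```

```text
time: 3.2
tool_pos: [457.5, -148.7, 70.5]
tcp_rot: [3.142, 0.001, 2.806]
contact_force: [-0.3, -0.1, 4.0]
grip_width: 0.3
finger_force: 2.2
[ 0.00691894 -0.28311433  5.26465761]
```

View pics/c5.png

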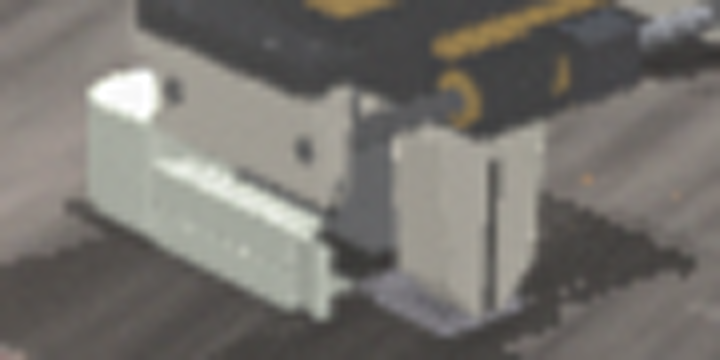

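```bash
python3 -m creep '0 0 0.010 0 0 0 0;0 0 0.030 0 0 0 0;0 0 0.040 0 0 0 0;0 0 0.020 0 0 0 100;0 0 0 0 0 0 100;0.013 -0.0046 0 0 0 0 100;0.013 -0.0046 0 0 0 0 100;0.013 -0.0046 0 0 0 0 100'
python3 - <<'E'
from h import *
from fit import ch
im=snap('scene','s4')
c=cv2.resize(im[160:240,255:345],None,fx=7,fy=7,interpolation=2)
for xc,col in((-14,(0,0,255)),(-20,(0,255,0))):
  for a,b in proj('scene',T(*ch[0],[[xc-30,22,62],[xc-30,22,27],[xc-30,-22,62],[xc-30,30,21]])): cv2.circle(c,(int((a-255+.5)*7),int((b-160+.5)*7)),3,col,-1)
cv2.imwrite('pics/c6.png',c)
o=readout.get_obs();print(o['tool_pos'],o['contact_force'],o['grip_width'])
E
```

```text
time: 3.92
tool_pos: [496.3, -162.4, 170.2]
tcp_rot: [3.141, -0.001, 2.806]
contact_force: [-0.6, -0.4, -0.3]
grip_width: 28.9
finger_force: 0.0
[ 498.54660965 -163.44993931  170.24719531] [ 2.15020556 -0.91191134 -0.09956209] 33.21059727410376
```

View pics/c6.png

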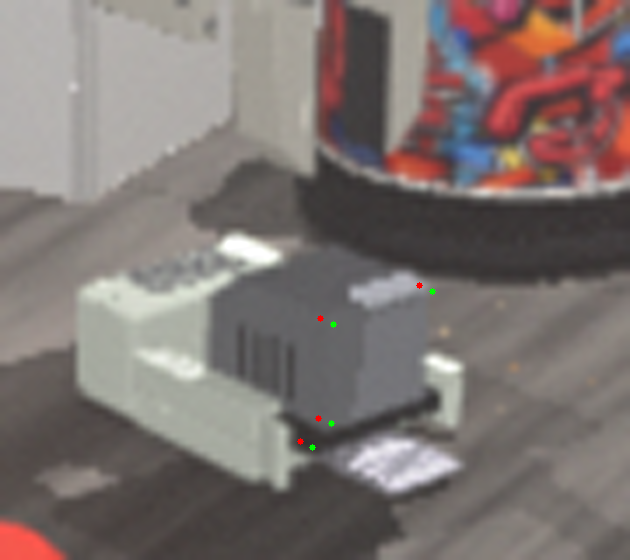

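The pack has popped: its foot's rear-left corner is at about (310,450) in the crop, so its centre is at x ≈ -19 to -20. I'll open and descend.

```bash
python3 -m creep '-0.004 0.0014 0 0 0 0 100;0 0 0 0 0 0 100;0 0 0 0 0 0 100;0 0 0 0 0 0 100;0 0 -0.010 0 0 0 100;0 0 -0.020 0 0 0 100;0 0 -0.020 0 0 0 100;0 0 -0.013 0 0 0 100'
python3 -m creep '0 0 -0.010 0 0 0 100;0 0 0 0 0 0 100;0 0 0 0 0 0 40;0 0 0 0 0 0 40;0 0 0 0 0 0 40;0 0 0 0 0 0 40;0 0 0 0 0 0 40;0 0 0 0 0 0 40'
```

```text
time: 4.63
tool_pos: [491.2, -160.6, 105.2]
tcp_rot: [3.141, -0.002, 2.806]
contact_force: [-0.2, -0.5, 0.2]
grip_width: 86.4
finger_force: 0.0
time: 5.3
tool_pos: [492.4, -161.1, 97.7]
tcp_rot: [-3.142, 0.001, 2.806]
contact_force: [-0.2, -0.8, 0.6]
grip_width: 56.1
finger_force: 0.0
```

```bash
python3 -m creep '0 0 0 0 0 0 0;0 0 0 0 0 0 0;0 0 0 0 0 0 0;0 0 0 0 0 0 0;0 0 0 0 0 0 0'
```

```text
time: 5.72
tool_pos: [492.3, -161.0, 97.4]
tcp_rot: [3.142, 0.0, 2.806]
contact_force: [-0.0, 0.2, 1.8]
grip_width: 43.6
finger_force: 30.0
```

```bash
python3 -m creep '-0.0047 0.0016 0 0 0 0 0;-0.0076 0.0026 0 0 0 0 0;-0.0076 0.0026 0 0 0 0 0;-0.0076 0.0026 0 0 0 0 0;-0.0076 0.0026 0 0 0 0 0;-0.0076 0.0026 0 0 0 0 0;-0.0076 0.0026 0 0 0 0 0;-0.0076 0.0026 0 0 0 0 0'
python3 -m creep '-0.0076 0.0026 0 0 0 0 0;-0.0076 0.0026 0 0 0 0 0;-0.002 0.001 0 0 0 0 0;0 0 0 0 0 0 0'
```

```text
time: 6.38
tool_pos: [433.0, -140.7, 96.9]
tcp_rot: [3.141, -0.001, 2.806]
contact_force: [0.3, -0.6, -3.8]
grip_width: 43.6
finger_force: 30.0
time: 6.72
tool_pos: [416.5, -134.7, 97.3]
tcp_rot: [3.141, -0.001, 2.806]
contact_force: [1.0, -0.4, -3.6]
grip_width: 43.9
finger_force: 30.0
```

```bash
python3 -m creep '0 0 0.015 0 0 0 0;0 0 0.025 0 0 0 0;0 0.020 0.020 0 0 0.05 0;0 0.030 0 0 0 0.06 0;0 0.030 0 0 0 0.06 0;0 0.030 0 0 0 0.06 0;0 0.030 0 0 0 0.06 0;0 0.030 0 0 0 0.06 0'
python3 -m creep '0 0.030 0 0 0 0.06 0;-0.004 0.030 0 0 0 0.06 0;-0.004 0.030 0 0 0 0.036 0;-0.004 0.020 0 0 0 0 0;-0.004 0.010 0 0 0 0 0;0 0 0 0 0 0 0;0 0 0 0 0 0 0'
python3 - <<'E'
from h import *
from fit import ho
im=snap('scene','s5'); cv2.imwrite('pics/c7.png',im[130:370,60:380].repeat(2,0).repeat(2,1))
snap('top','t5')
o=readout.get_obs();print(o['tool_pos'],o['tcp_rot'],o['contact_force'],o['grip_width'])
E
```

```text
time: 7.38
tool_pos: [417.4, 36.3, 157.5]
tcp_rot: [3.142, 0.001, -3.125]
contact_force: [1.2, -0.0, -3.9]
grip_width: 44.0
finger_force: 30.0
time: 7.97
tool_pos: [401.1, 155.0, 157.2]
tcp_rot: [-3.141, 0.0, -2.97]
contact_force: [0.4, -0.0, -3.9]
grip_width: 43.8
finger_force: 30.0
[401.48310471 154.20847684 157.25109673] [-3.14137799e+00  2.02031993e-04 -2.97217705e+00] [-0.01920536  0.22886934 -3.08882736] 43.71805935663615
```

View pics/c7.png

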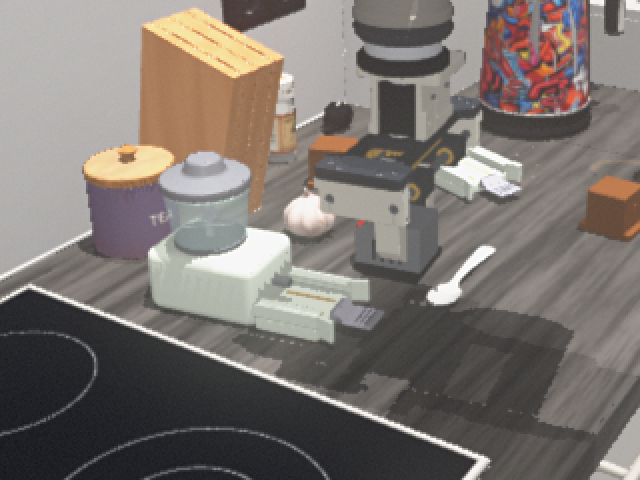

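The pack is held level before the chopper, with its bevel toward the rail. I'll correct +1.5 mm sideways and lower to just over floor height.

```bash
python3 -m creep '-0.001 0.0015 -0.020 0 0 0 0;0 0 -0.020 0 0 0 0;0 0 -0.012 0 0 0 0;0 0 -0.007 0 0 0 0;0 0 0 0 0 0 0;0 0 0 0 0 0 0'
python3 - <<'E'
from h import *
from fit import ho
q=ho[0]
im=snap('scene','s6'); c=cv2.resize(im[230:310,170:300],None,fx=6,fy=6,interpolation=2)
o=readout.get_obs();t=o['tool_pos'];print(t,o['tcp_rot'],o['contact_force'])
d=t[:2]-q[:2];a=q[2];print('local',d[0]*np.cos(a)+d[1]*np.sin(a),-d[0]*np.sin(a)+d[1]*np.cos(a))
cv2.imwrite('pics/c8.png',c)
E
```

```text
time: 8.57
tool_pos: [400.5, 155.9, 98.4]
tcp_rot: [3.142, -0.0, -2.973]
contact_force: [0.5, -0.3, -3.6]
grip_width: 43.8
finger_force: 30.0
[400.76995731 156.10936897  98.75430902] [ 3.14152940e+00  9.71584261e-04 -2.97230279e+00] [-0.00330303  0.1180293  -3.12204203]
local -99.5191743327746 0.4766012195742917
```

View pics/c8.png

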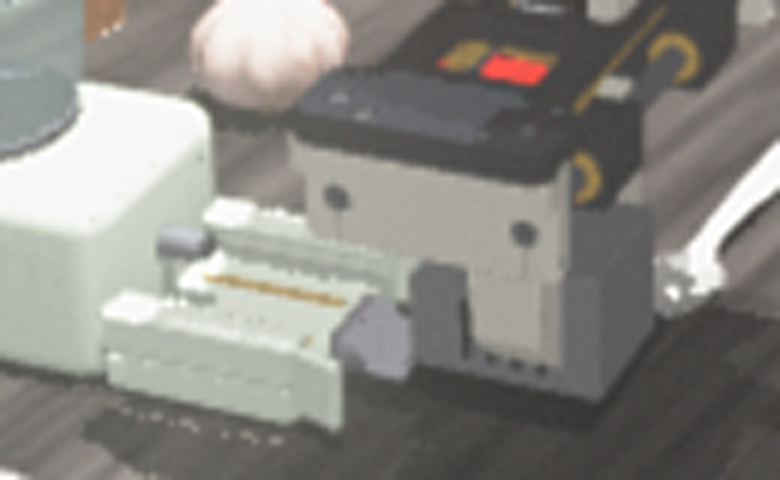

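Aligned with the rail. Now I'll advance, slowing at the guides.

```bash
python3 -m creep '0.0079 0.0013 0 0 0 0 0;0.0079 0.0014 0 0 0 0 0;0.0049 0.0008 0 0 0 0 0;0.0049 0.0008 0 0 0 0 0;0.0039 0.0007 0 0 0 0 0'
python3 -m creep '0.0039 0.0007 0 0 0 0 0;0.0039 0.0007 0 0 0 0 0;0.0039 0.0007 0 0 0 0 0'
python3 -m creep '0.0039 0.0007 0 0 0 0 0;0.0039 0.0007 0 0 0 0 0;0 0 0 0 0 0 0'
```

```text
time: 9.03
tool_pos: [430.6, 161.7, 98.5]
tcp_rot: [3.142, 0.001, -2.971]
contact_force: [-0.3, -0.2, -3.5]
grip_width: 43.8
finger_force: 30.0
time: 9.28
tool_pos: [441.6, 163.7, 98.2]
tcp_rot: [3.142, -0.0, -2.971]
contact_force: [0.8, 0.0, -2.9]
grip_width: 43.8
finger_force: 30.0
time: 9.53
tool_pos: [450.1, 165.1, 98.3]
tcp_rot: [3.141, 0.001, -2.971]
contact_force: [-0.4, 0.7, -2.7]
grip_width: 43.5
finger_force: 30.0
```

```bash
python3 -m creep '0.0039 0.0007 0 0 0 0 0;0.0039 0.0007 0 0 0 0 0;0.0039 0.0007 0 0 0 0 0;0.0039 0.0007 0 0 0 0 0;0.0039 0.0007 0 0 0 0 0;0.0039 0.0007 0 0 0 0 0;0 0 0 0 0 0 0'
```

```text
time: 10.12
tool_pos: [473.5, 169.3, 98.3]
tcp_rot: [3.141, 0.001, -2.971]
contact_force: [0.0, 0.5, -3.7]
grip_width: 44.1
finger_force: 30.0
```

```bash
python3 -m creep '0.0039 0.0007 0 0 0 0 0;0.0039 0.0007 0 0 0 0 0;0.0039 0.0007 0 0 0 0 0;0 0 0 0 0 0 0'
```

```text
time: 10.45
tool_pos: [483.8, 171.2, 97.8]
tcp_rot: [3.142, -0.002, -2.971]
contact_force: [-3.6, -0.6, -3.0]
grip_width: 43.7
finger_force: 30.0
```

```bash
python3 -m creep '0.003 0.0005 0 0 0 0 0;0.003 0.0005 0 0 0 0 0;0.002 0.0003 0 0 0 0 0;0 0 0 0 0 0 0;0 0 0 0 0 0 0'
```

```text
time: 10.87
tool_pos: [490.9, 172.5, 97.7]
tcp_rot: [3.141, -0.004, -2.971]
contact_force: [-6.6, -0.9, -3.3]
grip_width: 44.2
finger_force: 30.0
```

```bash
python3 -m creep '0.002 0.0003 0 0 0 0 0;0.001 0.0002 0 0 0 0 0;0 0 0 0 0 0 0;0 0 0 0 0 0 0'
```

```text
time: 11.2
tool_pos: [493.2, 172.8, 97.5]
tcp_rot: [3.142, -0.005, -2.971]
contact_force: [-7.8, -1.1, -1.3]
grip_width: 43.6
finger_force: 30.0
```

```bash
python3 -m creep '0.002 0.0003 0 0 0 0 0;0.001 0.0002 0 0 0 0 0;0 0 0 0 0 0 0;0 0 0 0 0 0 0'
```

```text
time: 11.53
tool_pos: [493.6, 172.9, 97.6]
tcp_rot: [-3.141, -0.012, -2.971]
contact_force: [-18.0, -4.0, 8.5]
grip_width: 43.7
finger_force: 30.0
```

```bash
python3 -m creep '0.002 0.0003 0 0 0 0 0;0 0 0 0 0 0 0;0 0 0 0 0 0 0'
```

```text
time: 11.78
tool_pos: [494.1, 173.0, 97.4]
tcp_rot: [-3.141, -0.015, -2.971]
contact_force: [-23.0, -4.8, 11.8]
grip_width: 44.1
finger_force: 30.0
```

Hard against the stop: the force rose steeply, and the travel fits pack x ≈ +2. I'll ease off, then release.

```bash
python3 -m creep '-0.003 -0.0005 0 0 0 0 0;-0.002 -0.0003 0 0 0 0 0;0 0 0 0 0 0 0;0 0 0 0 0 0 0'
```

```text
time: 12.12
tool_pos: [493.1, 172.8, 97.4]
tcp_rot: [3.142, -0.006, -2.971]
contact_force: [-6.9, -0.4, -3.7]
grip_width: 43.7
finger_force: 30.0
```

```bash
python3 -m creep '-0.0015 -0.0003 0 0 0 0 0;-0.001 -0.0001 0 0 0 0 0;0 0 0 0 0 0 0;0 0 0 0 0 0 0'
```

```text
time: 12.45
tool_pos: [491.1, 172.5, 97.4]
tcp_rot: [3.142, -0.004, -2.971]
contact_force: [-5.2, -0.3, -4.7]
grip_width: 43.9
finger_force: 30.0
```

```bash
python3 -m creep '-0.0015 -0.0003 0 0 0 0 0;0 0 0 0 0 0 0;0 0 0 0 0 0 0'
```

```text
time: 12.7
tool_pos: [490.8, 172.3, 97.9]
tcp_rot: [3.141, -0.001, -2.971]
contact_force: [-3.1, -0.1, -5.6]
grip_width: 43.7
finger_force: 30.0
```

The pack stays at 490.8 as the force drops, so the catch is holding. I'll release.

```bash
python3 -m creep '-0.001 0 0 0 0 0 0;0 0 0 0 0 0 100;0 0 0 0 0 0 100;0 0 0 0 0 0 100;0 0 0 0 0 0 100;0 0 0 0 0 0 100;0 0 0 0 0 0 100;0 0 0.010 0 0 0 100'
python3 -m creep '0 0 0.030 0 0 0 100;0 0 0.040 0 0 0 100;0 0 0.040 0 0 0 100;-0.02 -0.03 0.010 0 0 0 100;-0.02 -0.035 0 0 0 0 100;-0.02 -0.035 0 0 0 0 100;-0.02 -0.035 0 0 0 0 100;0 -0.04 0 0 0 0 100'
python3 - <<'E'
from h import *
from fit import ho
q=ho[0]
a=snap('scene','s9'); c=cv2.resize(a[210:310,130:260],None,fx=6,fy=6,interpolation=2)
for xc,col in((-.5,(0,0,255)),):
  for u,v in proj('scene',T(*q,[[xc-30,22,62],[xc-30,-22,62],[xc-30,30,21],[-72,16,13],[-72,-16,13]])): cv2.circle(c,(int((u-130+.5)*6),int((v-210+.5)*6)),3,col,-1)
cv2.imwrite('pics/c9.png',c)
o=readout.get_obs();print(o['tool_pos'],o['contact_force'],o['grip_width'])
E
```

```text
time: 13.37
tool_pos: [489.4, 172.2, 107.3]
tcp_rot: [3.142, -0.003, -2.971]
contact_force: [-0.3, -0.4, -0.2]
grip_width: 86.1
finger_force: 0.0
time: 14.03
tool_pos: [406.6, -2.8, 228.9]
tcp_rot: [3.141, -0.002, -2.97]
contact_force: [0.1, -0.2, -0.1]
grip_width: 91.6
finger_force: 0.0
[408.96881122  -9.63518968 229.30951442] [ 2.0682722  -4.35586987  0.66018777] 91.79567983388294
```

View pics/c9.png

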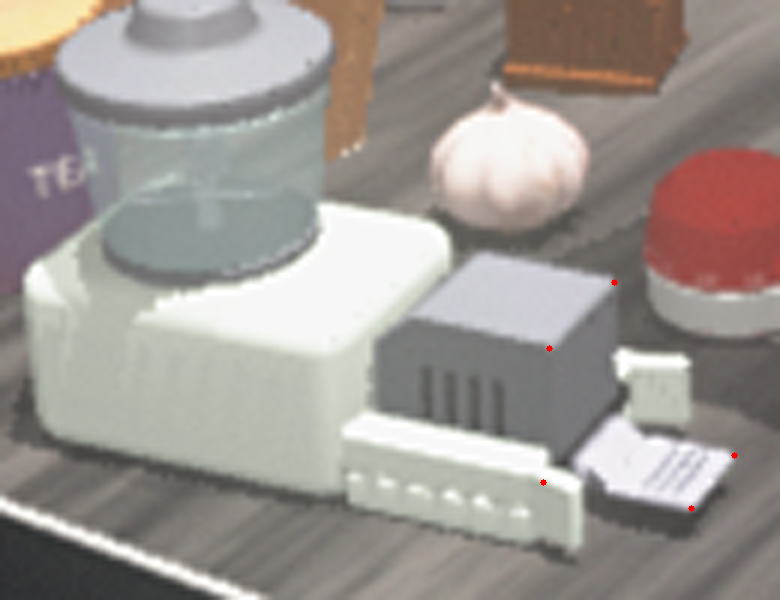

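The picture shows the pack fully home, with its rear top corners on the predicted points (548,348) and (613,283). The catch pad is up at (660,470), matching the z = 13 points. I'll hand in.

```bash
python3 -m creep '0 0 0 0 0 0 100;0 0 0 0 0 0 100;0 0 0 0 0 0 100'; python3 -c "
from plant import order; print(order.close_job())"
```

```text
time: 14.33
tool_pos: [410.4, -2.0, 228.6]
tcp_rot: [3.141, 0.001, -2.971]
contact_force: [0.3, -0.2, -0.0]
grip_width: 91.9
finger_force: 0.0
the job is handed in; nothing more can be done
None
```

The pack is off the charger and fully home on the chopper rail with the catch up behind it; the job was handed in at 14.3 s, and I saw nothing else on the worktop disturbed.

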